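Pack a dry block heater with filler blanks and hold its clamping wedge tight

ROBOT

A 6-joint arm with a two-finger parallel gripper is mounted at the origin on a cart in front of the work surface, level with it; the furniture and walls round the work are solid. World frame = base frame: x ahead of the robot, y to its left, z up, the work surface at z = 0. Lengths are in m, angles in rad, forces in N, time in s.
With the tool pointing down it reaches from about 0.325 to 0.75 m from the base axis. Payload 7.6 kg.
Tool frame: the origin (TCP) lies at the very end of the fingers, on their centre line; the grasp point (between the pads) lies 19 mm behind it; z points along the fingers, y is the direction in which the jaws open and shut (so a half turn about z gives the same grasp; the last joint's range is limited). The gripper opens to 85 mm and grips with 20 to 120 N. Pads are 22 mm wide; open, the fingers measure 114 mm over their backs; the gripper's body (76 mm by 85 mm) begins 54 mm behind the grasp point. The pads swing forward as they close: fully open they stand 13 mm farther back than shut.
Start: joints at [-1.237, 0.052, 1.401, -0, 1.689, -0.07], TCP at [0.206, -0.483, 0.231] pointing down, gripper open.
Joint ranges: [-2.9, 2.9], [-0.91, 2.17], [0.12, 2.37], [-1.06, 4.2], [0.26, 2.73], [-2.93, 2.93]. Speed limits (rad/s): [2.57, 2.57, 3.01, 3.14, 3.14, 3.14].

INTERFACE

Orientations are given as [roll, pitch, yaw] about the fixed x, y, z axes, in that order (R = Rz(yaw) Ry(pitch) Rx(roll)).
In Python, from plant import robot gives the robot as it stands.
- The arm moves only by the shell command python3 -m creep 'ROWS' [OPENING] [FORCE]. ROWS is text: rows parted by semicolons, each of 4 numbers parted by spaces: the shift along the tool's x, y, z in m, then the turn about the tool's z in rad. In form: dx dy dz yaw; .... A call has exactly 8 rows; each row is the pose to reach, as a shift and turn from the pose commanded when the call began, along the tool's axes at that moment; what a row does not reach only later rows make up. A row lasts 1/12 s, in which the tool goes at most 41.7 mm and 7.16 degrees, less where a joint would pass 70% of its speed; a pose out of reach is approached as far as the arm can. A call with a gripper value outside its range is refused whole. OPENING is the closure in counts, from 0 (fully open) to 255 (shut), set as the call begins (- or left out, the last holds). The fingers move at their own pace and stop on an object; FORCE is the grip in N (left out, the last holds). Time passes only in rows, so rows that repeat a pose let the fingers close, or fill a call up. It gives the time, the measured TCP pose, the force and the opening at its end, in the units of the state.
- robot.get_state(): the state, without advancing time (a new reading comes with each control period).
- robot.read_camera(name): name is "scene" or "top" or "wrist"; returns (picture, depth): 384x512x3 uint8, red, green, blue; 384x512 float32, m along the optical axis (not along the pixel's ray), 0 where there is no reading.
- robot.get_calibration(name): a dict with "intrinsics" (3x3 intrinsics, pixels), "position" and "attitude" of the camera in the world. Camera axes: x right, y up, looking along -z (the intrinsics and any distortion apply to the point x, -y, -z); pixel columns grow to the right and rows downward; lengths in m; the calibration is good to about 2 mm. A picture is of the moment at which its call begins: read the wrist's pose just before it. get_calibration takes no time and is no camera call; for the wrist camera it gives the pose at the moment of the call.
- robot.job_done(): hands the job in, once; it reports no verdict.
The state is a dict: "t": time; "joint_pos": joint angles; "joint_velocities": joint speeds; "effort": joint torques, N m; "eef_pos": TCP position; "orientation": TCP orientation; "wrist_force": force on the tool from outside, world axes, zero at the start; "moment": the same for the moment, N m; "finger_gap": opening from 0.0 (shut) to 1.0 (fully open).
Only numpy, scipy, OpenCV 4.12 (cv2) and the standard library are available. Lean on these libraries where they do the work, as an engineer would, in place of code of your own. Each camera call takes 0.05 s, during which the arm holds its last target. There are 200 camera calls.

TASK

Make the tube block in the front bay of the block heater sit tight against the copper sensor plate: stand as many filler blanks in the gap behind it as will go in, each flat on the bay floor, then dip the toe of the red-tabbed wedge into the glycerol in the glass beaker and push the wedge down between the dark stop and the brass shoe until you feel it firmly tight and the sensor plate has given way a few millimetres without being driven to its end. Do not let go: finish while still holding the wedge pressed down, so that I can lock the clamp, and leave the other tube block in its bay and the glassware standing.

Things in the scene. Friction and masses are not known exactly. Their poses are not given: they have to be found in the camera images.
- heater: white dual-bay block heater, fixed, 132 mm deep (its x), 216 mm long (its y), rim 80 mm above the bench. Origin under its centre, on the bench; z up. Two bays 44 mm wide run along its y: front bay (nearer the robot) centred on x = -32 mm, rear bay on x = +32 mm; their floor is 42 mm above the bench. The front bay has a clamp at its -y end and a sensor plate at its +y end
- sensor_plate (a joint): copper plate closing the +y end of the front bay, 40 mm wide, 34 mm high, sprung: 0 = fully out (untouched), 0.008 m = pushed back to its end; 5 N per mm, no preload. About 5 N down on the wedge push it in some 3 mm; well clamped, it stands between 1.5 and 6.5 mm
- plate_face (a point): foot of the sensor plate's face, on the bay floor and the bay's middle line; the face looks along heater -y
- clamp: dark steel stop at the -y end of the front bay, fixed, set up to 3 mm differently along the bay each time, heading as the heater. Origin on the bay's middle line at rim height, in the plane of the stop's upright face, which looks along +y (to the sensor plate); x across the bay, z up. Behind the face bolt heads stand 7 mm above the rim
- shoe (a joint): brass shoe facing the stop: 0 = back, 0.020 m = fully out towards the sensor plate; slides easily. Its face to the stop slopes like the wedge. With the shoe back the slot is 15 mm wide at the rim, narrowing down; the wedge starts to push the shoe when its toe is 20 mm below the rim, then 10 mm down push it 4 mm. The slot is 70 mm deep
- shoe_face (a point): foot of the shoe's flat front face, on the bay's middle line at floor height. The room for blocks reaches from this face to plate_face; the rest that blanks leave must be under 15 mm for the shoe to close it
- block_short: aluminium tube block, 40 mm long (y), 40 mm wide, 36 mm high, four capped microtubes standing 5 mm proud. Origin: underside, middle of its +y end; it reaches from there to y = -40 mm. It stands in the front or the rear bay, about 1 mm from the sensor plate in the front one. The block found in the front bay is the one to clamp
- block_long: the other tube block, alike but 60 mm long (to y = -60 mm) with six microtubes, in the other bay
- blank_a: plain aluminium filler blank on the bench: 40 mm wide (x), 20 mm thick (y), 36 mm high, and on top, centred, a grip tab 24 mm wide (x), 10 mm thick (y), 26 mm high; 62 mm tall in all, 0.095 kg. Origin under its centre. In the bay its x lies across the bay and its tab stands clear of the rim. Grip the tab across its 24 mm
- blank_b: a second filler blank, the same as blank_a
- wedge: steel wedge, parked toe down in its stand, 91 mm tall, 20 mm wide (x), 0.05 kg. Origin at the toe, mid width, in the plane of its upright back (y = 0); z up. 7 mm thick (y) at the toe, 4 mm more every 10 mm up to z = 64 mm, then the tab. In the clamp its back is against the stop, its slope against the shoe, axes as the clamp's. Slippery: under load it rises again when let go
- wedge_toe (a point): centre of the wedge's toe, its lower end (wedge y = 3.5 mm, z = 0)
- wedge_tab (a point): centre of the wedge's red grip tab (wedge y = 14 mm, z = 78 mm), which is 20 mm wide (x), 12 mm thick (y) and 27 mm high (z 64 to 91 mm)
- wedge_stand: black stand, fixed, 56 x 64 x 36 mm, in whose pocket the wedge stands, toe 8 mm above the bench, seated 28 mm deep by its own taper; draw the wedge straight up. Origin under its centre
- beaker: glass beaker with a spout, 57 mm across, 73 mm high, loose on the bench, with glycerol in it up to 25 mm above the bench; clear width inside 43 mm. Origin under its centre
- flask_small: small conical flask with pink contents, 51 mm wide, 88 mm high, a bystander. Origin under its centre
- beaker_plastic: plastic beaker, 70 mm wide, 95 mm high, a bystander. Origin under its centre
- bottle_clear: reagent bottle with a blue cap, 65 mm wide, 145 mm high, a bystander. Origin under its centre

How it is judged:
On the way, in this order (a step that is already met when the one before it is completed fails the run):
1. the gap behind the front tube block is filled: one blank behind the long block, two behind the short one, each upright on the floor of the front bay (((x of block_long in the frame of heater below 0 m and ((z of blank_a in the frame of heater between 0.038 and 0.046 m and x of blank_a in the frame of heater between -0.038 and -0.026 m and y of blank_a in the frame of heater between -0.045 and 0.015 m and angle between blank_a's own z axis and vertical below 0.12 rad) or (z of blank_b in the frame of heater between 0.038 and 0.046 m and x of blank_b in the frame of heater between -0.038 and -0.026 m and y of blank_b in the frame of heater between -0.045 and 0.015 m and angle between blank_b's own z axis and vertical below 0.12 rad))) or ((z of blank_a in the frame of heater between 0.038 and 0.046 m and x of blank_a in the frame of heater between -0.038 and -0.026 m and y of blank_a in the frame of heater between -0.045 and 0.015 m and angle between blank_a's own z axis and vertical below 0.12 rad) and (z of blank_b in the frame of heater between 0.038 and 0.046 m and x of blank_b in the frame of heater between -0.038 and -0.026 m and y of blank_b in the frame of heater between -0.045 and 0.015 m and angle between blank_b's own z axis and vertical below 0.12 rad)))), for 0.2 s.
2. the wedge, in the fingers, has its toe in the glycerol in the beaker (horizontal distance between wedge_toe and beaker below 0.018 m and height (world z) of wedge_toe between 0.001 and 0.027 m and contact force between the fingers and wedge above 1 N), for 0.2 s.
At the end, for the whole second after the job is handed in: blanks upright on the front bay's floor; wedge upright in the clamp slot, toe over 25 mm below the rim, shoe out over 3 mm; sensor plate in by 1.5 to 6.5 mm; fingers bear on the wedge (over 2 N), at rest; tube blocks within 15 mm of their start; beaker upright (((x of block_long in the frame of heater below 0 m and ((z of blank_a in the frame of heater between 0.038 and 0.046 m and x of blank_a in the frame of heater between -0.038 and -0.026 m and y of blank_a in the frame of heater between -0.045 and 0.015 m and angle between blank_a's own z axis and vertical below 0.12 rad) or (z of blank_b in the frame of heater between 0.038 and 0.046 m and x of blank_b in the frame of heater between -0.038 and -0.026 m and y of blank_b in the frame of heater between -0.045 and 0.015 m and angle between blank_b's own z axis and vertical below 0.12 rad))) or ((z of blank_a in the frame of heater between 0.038 and 0.046 m and x of blank_a in the frame of heater between -0.038 and -0.026 m and y of blank_a in the frame of heater between -0.045 and 0.015 m and angle between blank_a's own z axis and vertical below 0.12 rad) and (z of blank_b in the frame of heater between 0.038 and 0.046 m and x of blank_b in the frame of heater between -0.038 and -0.026 m and y of blank_b in the frame of heater between -0.045 and 0.015 m and angle between blank_b's own z axis and vertical below 0.12 rad))) and x of wedge_toe in the frame of clamp between -0.012 and 0.012 m and y of wedge_toe in the frame of clamp between 0 and 0.01 m and z of wedge_toe in the frame of clamp below -0.025 m and angle between wedge's own z axis and vertical below 0.12 rad and value of joint sensor_plate between 0.0015 and 0.0065 m and value of joint shoe above 0.003 m and contact force between the fingers and wedge above 2 N and linear speed of wedge below 0.02 m/s and distance of each of block_long, block_short from where it was at the start of the episode below 0.015 m and angle between beaker's own z axis and vertical below 0.2 rad); the arm keeps its last pose, push and grip.
It fails at once if the beaker of glycerol is knocked over (angle between beaker's own z axis and vertical above 0.5 rad).
It fails at once if the conical flask is knocked over (angle between flask_small's own z axis and vertical above 0.5 rad).
It fails at once if the plastic beaker is knocked over (angle between beaker_plastic's own z axis and vertical above 0.5 rad).
It fails at once if the reagent bottle is knocked over (angle between bottle_clear's own z axis and vertical above 0.5 rad).
It also fails if it takes over 64 s, if anything falls off the work surface, if the arm or the gripper's body presses on something with over 40 N, if the wrist force passes 120 N, or if a joint passes its speed limit or range.

## Working session

There is one attempt and no reset: what is moved stays moved. The work goes in short steps, Python scripts to look and compute and a shell command to move; the robot and the scene stay as the last step left them, time stands still between calls to the robot, and variables do not carry over. Pictures are saved under pics/ and viewed, about 8 in all and at most 12, crops included, and the job is handed in when it is done.

```bash
ls; mkdir -p pics
cat > h.py <<'E'
import numpy as np, cv2
from scipy.spatial.transform import Rotation as R
from plant import robot
def cal(n):
    c=robot.get_calibration(n); return c
def rot(a):
    a=np.array(a,float)
    if a.shape==(3,3): return a
    if a.size==3: return R.from_euler('xyz',a).as_matrix()
    return R.from_quat(a).as_matrix()
def cloud(n,d,c):
    K=np.array(c['intrinsics']); h,w=d.shape
    u,v=np.meshgrid(np.arange(w),np.arange(h))
    p=np.stack([(u-K[0,2])/K[0,0]*d,-(v-K[1,2])/K[1,1]*d,-d],-1)
    return p@rot(c['attitude']).T+np.array(c['position'])
def ray(c,u,v,z):
    K=np.array(c['intrinsics'])
    r=rot(c['attitude'])@np.array([(u-K[0,2])/K[0,0],-(v-K[1,2])/K[1,1],-1]); o=np.array(c['position'])
    return o+r*(z-o[2])/r[2]
def snap(n,f):
    c=cal(n); im,d=robot.read_camera(n); cv2.imwrite(f'pics/{f}.png',im[:,:,::-1]); np.savez(f'pics/{f}.npz',im=im,d=d,P=cloud(n,d,c)); 
    import pickle; pickle.dump(c,open(f'pics/{f}.pkl','wb')); return im,d,c
def load(f):
    import pickle
    z=np.load(f'pics/{f}.npz'); return z['im'],z['d'],z['P'],pickle.load(open(f'pics/{f}.pkl','rb'))
E
python3 - <<'E'
from h import *
for n in("scene","top","wrist"):
    im,d,c=snap(n,n+"0"); print(n,c)
a=cv2.imread('pics/top0.png');print(robot.get_state())
E
```

```text
pics
scene {'intrinsics': array([[352.76896776,   0.        , 255.01097272],
       [  0.        , 352.76896776, 191.87887938],
       [  0.        ,   0.        ,   1.        ]]), 'position': array([0.00741834, 0.6039771 , 0.74667506]), 'attitude': array([ 0.87747077, -0.01530148, -2.42479159])}
top {'intrinsics': array([[443.1610055 ,   0.        , 260.44921261],
       [  0.        , 443.1610055 , 187.70769575],
       [  0.        ,   0.        ,   1.        ]]), 'position': array([-0.12535691,  0.29888387,  1.44587749]), 'attitude': array([ 0.48111329,  0.0065371 , -1.983592  ])}
wrist {'intrinsics': array([[266.3294101 ,   0.        , 259.75623804],
       [  0.        , 266.3294101 , 195.01917433],
       [  0.        ,   0.        ,   1.        ]]), 'position': array([ 0.27688213, -0.45249809,  0.37366998]), 'attitude': array([-0.30476137,  0.00218601, -1.16731173])}
{'t': 0.15, 'joint_pos': array([-1.23728971e+00,  5.27138604e-02,  1.40149048e+00,  2.15952197e-05,
        1.68857201e+00, -7.02789141e-02]), 'joint_velocities': array([ 7.31905692e-04, -8.10810105e-04, -3.24357518e-03, -5.37660820e-05,
       -1.17052375e-03,  2.02021435e-04]), 'effort': array([ 9.18602454e-04, -3.81949389e+01, -3.60424018e+01,  9.46766249e-06,
        4.62258642e-03, -8.90897638e-06]), 'eef_pos': array([ 0.2062389 , -0.48255722,  0.23065501]), 'orientation': array([-3.14041339e+00, -1.04515932e-04,  4.03787989e-01]), 'wrist_force': array([ 0.28357182,  0.07659006, -0.11342388]), 'moment': array([-0.02099263, -0.02021798, -0.03422579]), 'finger_gap': 0.9976996333511802}
```

View pics/top0.png

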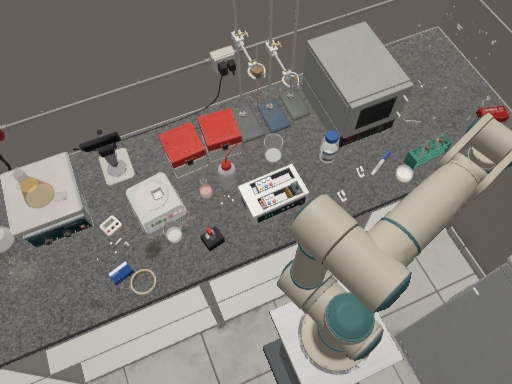

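View pics/scene0.png

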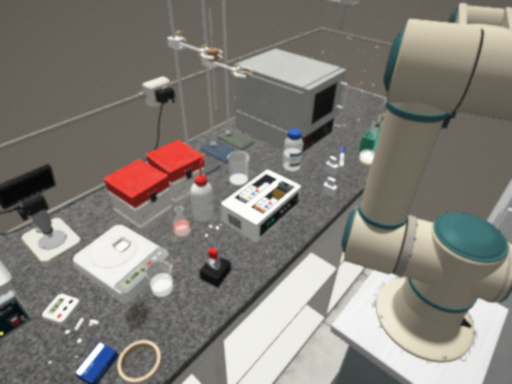

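Top: the heater is at (272,192), the wedge stand at (212,238) and the glass beaker at (175,234). The plastic beaker is at (273,152), the blanks at (342,195) and (361,171), and the bottle at (330,148).

Run:
```python
from h import *
im,d,P,c=load('top0'); i2,d2,P2,c2=load('scene0')
for n,u,v,z in [('stand',212,238,.036),('beaker',175,235,.0),('heater',272,192,.08),('blank1',342,195,.03),('blank2',361,171,.03),('wedge',210,232,.09)]:
    print(n,ray(c,u,v,z).round(3),'depth',P[v,u].round(3))
# heater rim: white points near z .08
for Q,I in((P,im),(P2,i2)):
    m=(abs(Q[...,2]-.08)<.006)&(I.min(-1)>150)&(abs(Q[...,0]-.45)<.25)&(abs(Q[...,1])<.2)
    n,l,s,ce=cv2.connectedComponentsWithStats(m.astype(np.uint8)); k=1+s[1:,4].argmax()
    q=Q[l==k]; print(len(q),q[:,2].mean(),cv2.minAreaRect((q[:,:2]*1000).astype(np.float32)))
a=cv2.resize(im[150:260,150:390,::-1],None,fx=3.3,fy=3.3,interpolation=cv2.INTER_CUBIC)
b=cv2.resize(i2[140:310,140:360,::-1],None,fx=3.3,fy=3.3,interpolation=cv2.INTER_CUBIC)
cv2.imwrite('pics/c1.png',b)
cv2.imwrite('pics/c0.png',a)
```

```text
stand [0.443 0.239 0.036] depth [0.44  0.24  0.042]
beaker [0.52  0.352 0.   ] depth [0.491 0.35  0.065]
heater [ 0.5   -0.009  0.08 ] depth [ 0.501 -0.01   0.077]
blank1 [ 0.411 -0.244  0.03 ] depth [ 0.4   -0.233  0.058]
blank2 [ 0.47  -0.354  0.03 ] depth [ 0.457 -0.341  0.06 ]
wedge [0.443 0.24  0.09 ] depth [0.44  0.241 0.098]
1139 0.0782743080740687 ((510.0594787597656, -17.056785583496094), (132.53570556640625, 214.37521362304688), 1.9636436700820923)
1555 0.0779399535613542 ((506.7149963378906, -18.323020935058594), (135.5606689453125, 218.6257781982422), 1.2243843078613281)
```

View pics/c0.png

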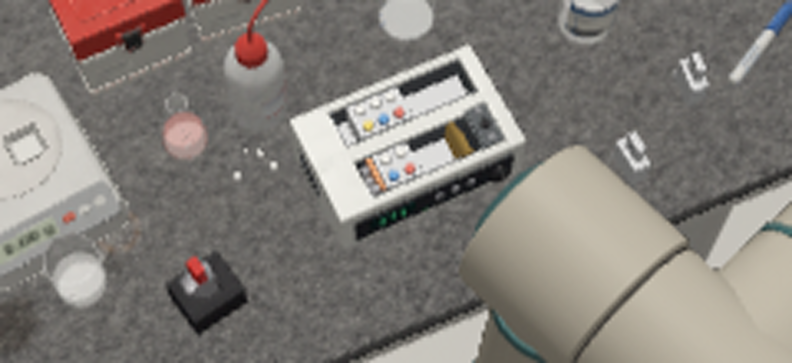

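The front bay holds four tubes (short block, so two blanks are needed) and the rear bay six. Next I check whether the blanks show in the wrist picture.

```bash
cat >> h.py <<'E'
def rects(P,zlo,zhi,box,minn=25):
    m=(P[...,2]>zlo)&(P[...,2]<zhi)&(P[...,0]>box[0])&(P[...,0]<box[1])&(P[...,1]>box[2])&(P[...,1]<box[3])
    n,l,s,ce=cv2.connectedComponentsWithStats(m.astype(np.uint8))
    for k in range(1,n):
        if s[k,4]>=minn:
            q=P[l==k]; r=cv2.minAreaRect((q[:,:2]*1000).astype(np.float32))
            print(s[k,4],'px',s[k,:4],'z',np.median(q[:,2]).round(4),np.round(r[0],1),np.round(r[1],1),round(r[2],1))
E
python3 - <<'E'
from h import *
im,d,P,c=load('wrist0')
print((d>0).mean(),np.nanmin(P[...,0]),P[...,0].max(),P[...,1].min(),P[...,1].max())
rects(P,.02,.15,(.3,.6,-.5,-.13)); rects(P,.05,.075,(.3,.6,-.5,-.13))
for f in('top0','scene0'):
    Q=load(f)[2]; print(f); rects(Q,.02,.1,(.35,.55,-.42,-.16),10); rects(Q,.05,.075,(.35,.55,-.42,-.16),4)
E
```

```text
0.9958953857421875 -1.7850839753234207 0.5110058987121125 -1.0636589223575672 0.734999982175341
1255 px [314   0  39  51] z 0.0321 [ 396.7 -484.1] [52.7 31.8] 0.1
top0
88 px [355 166  10  13] z 0.0364 [ 465.  -346.1] [21.1 41.3] 85.7
88 px [336 190  11  14] z 0.0365 [ 406.3 -237.7] [40.2 20.7] 6.1
26 px [359 166   5   8] z 0.0594 [ 466.6 -346.1] [11.1 26.8] 89.4
30 px [340 190   6   8] z 0.0587 [ 406.2 -236. ] [25.9 13.3] 10.4
scene0
120 px [326 156  13  15] z 0.0362 [ 462.3 -347.8] [26.1 43.4] 80.5
136 px [324 177  14  15] z 0.0365 [ 402.7 -238.3] [38.6 22.8] 6.4
31 px [330 156   7   6] z 0.0597 [ 460.6 -346.8] [14.2 21.8] 75.5
37 px [328 177   8   7] z 0.0596 [ 402.7 -237.7] [23.6 10.6] 2.8
```

View pics/wrist0.png

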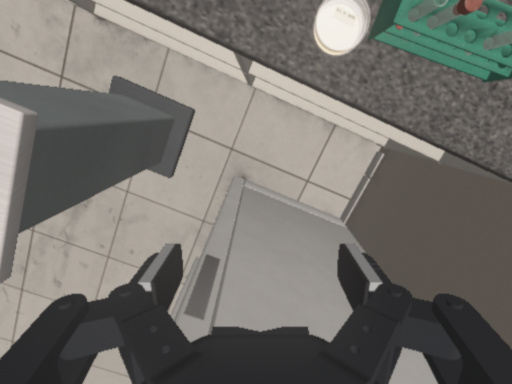

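```bash
python3 -m creep '0.035 -0.018 0 -0.12; 0.07 -0.037 0 -0.24; 0.105 -0.055 0 -0.36; 0.14 -0.074 0.01 -0.48; 0.175 -0.092 0.02 -0.6; 0.21 -0.111 0.03 -0.72; 0.245 -0.13 0.04 -0.84; 0.279 -0.147 0.05 -0.96' 110 60
```

```text
t: 0.82
eef_pos: [0.4059, -0.236, 0.1808]
orientation: [3.141, 0.0, 1.37]
wrist_force: [1.1, -0.4, 0.7]
finger_gap: 0.57
```

```bash
python3 -m creep '0 0 0.01 -0.1; 0 0 0.02 -0.2; 0 0 0.02 -0.27; 0 0 0.02 -0.27; 0 0 0.02 -0.27; 0 0 0.02 -0.27; 0 0 0.02 -0.27; 0 0 0.02 -0.27'
python3 - <<'E'
from h import *
im,d,c=snap('wrist','w1'); P=load('w1')[2]
rects(P,.02,.045,(.35,.55,-.42,-.16),100); rects(P,.05,.075,(.35,.55,-.42,-.16),60);print(robot.get_state()['eef_pos'],robot.get_state()['orientation'])
E
```

```text
t: 1.48
eef_pos: [0.4051, -0.2382, 0.1616]
orientation: [3.141, 0.0, 1.632]
wrist_force: [0.8, -0.2, 0.3]
finger_gap: 0.568
549 px [241 176  39  22] z 0.0363 [ 405.2 -238.4] [39.6 19.9] 2.4
303 px [286 263  18  23] z 0.036 [ 453.  -344.9] [20.8 17. ] 82.1
319 px [248 188  25  14] z 0.0622 [ 405.2 -238.4] [23.7 10.2] 0.5
153 px [296 283  13  16] z 0.0615 [ 458.7 -346.1] [10.6 12.6] 82.4
[ 0.40511161 -0.23819807  0.16154837] [3.14121811e+00 3.69969140e-04 1.63271495e+00]
```

View pics/w1.png

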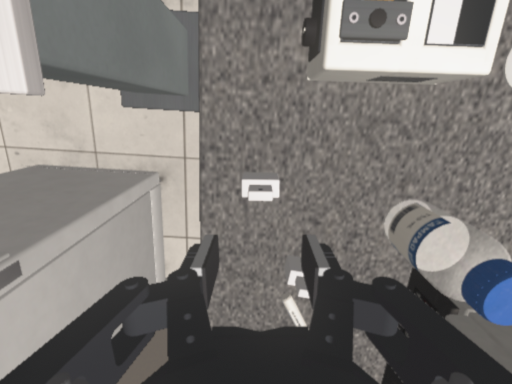

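The blank is centred at (260,188), under the TCP, with its long axis about 2° off x. The heater's clamp end is at the upper right, at (378,18).

```bash
python3 -m creep '0 0 0.03 0.02; 0 0 0.06 0.025; 0 0 0.085 0.025; 0 0 0.105 0.025; 0 0 0.115 0.025; 0 0 0.12 0.025; 0 0 0.12 0.025; 0 0 0.12 0.025' && python3 -m creep '0 0 0 0; 0 0 0 0; 0 0 0 0; 0 0 0 0; 0 0 0 0; 0 0 0 0; 0 0 0 0; 0 0 0 0' 255 60
```

```text
t: 2.2
eef_pos: [0.4057, -0.2385, 0.0425]
orientation: [3.14, 0.001, 1.609]
wrist_force: [0.5, -0.6, 1.0]
finger_gap: 0.564
t: 2.87
eef_pos: [0.4059, -0.2386, 0.0427]
orientation: [3.139, 0.002, 1.609]
wrist_force: [-0.9, 1.5, 6.3]
finger_gap: 0.261
```

```bash
python3 -m creep '0 0 -0.03 0; 0 0 -0.07 0; 0.01 0.01 -0.105 0; 0.025 0.025 -0.14 0; 0.045 0.04 -0.17 0; 0.065 0.055 -0.2 0; 0.086 0.074 -0.227 0; 0.086 0.074 -0.227 0'
python3 - <<'E'
from h import *
im,d,c=snap('wrist','w2');print(c['position'],c['attitude'])
E
python3 -m creep '0.03 0 0 0; 0.06 0 0 0; 0.09 0 0 0; 0.09 0 0 0; 0.09 0 0 0; 0.09 0 0 0; 0.09 0 0 0; 0.09 0 0 0'
python3 - <<'E'
from h import *
im,d,c=snap('wrist','w3');print(c['position'],c['attitude'])
a=cv2.imread('pics/w2.png');b=cv2.imread('pics/w3.png')
k=np.hstack([a,b]);cv2.imwrite('pics/w23.png',cv2.resize(np.vstack([a[:300,60:460],b[:300,60:460]]),None,fx=1,fy=1))
for f in('w2','w3'):
    im,d,P,c=load(f); rects(P,.075,.081,(.4,.6,-.2,.2),2000)
E
```

```text
t: 3.53
eef_pos: [0.479, -0.1467, 0.2747]
orientation: [3.132, 0.003, 1.613]
wrist_force: [0.1, -0.2, 0.8]
finger_gap: 0.262
[ 0.47445721 -0.0695867   0.41761319] [-0.30679326 -0.0096491   0.04155902]
t: 4.25
eef_pos: [0.4722, -0.0603, 0.2678]
orientation: [-3.141, 0.0, 1.607]
wrist_force: [0.0, -0.3, -0.6]
finger_gap: 0.259
[0.46958913 0.01640786 0.41093636] [-0.30415175  0.00117974  0.03600036]
8984 px [231   0 121 159] z 0.0786 [509.8 -38.9] [132.2 174.2] 1.8
11434 px [236  44 118 179] z 0.0786 [509.  -17.7] [132.  215.9] 1.8
```

View pics/w23.png

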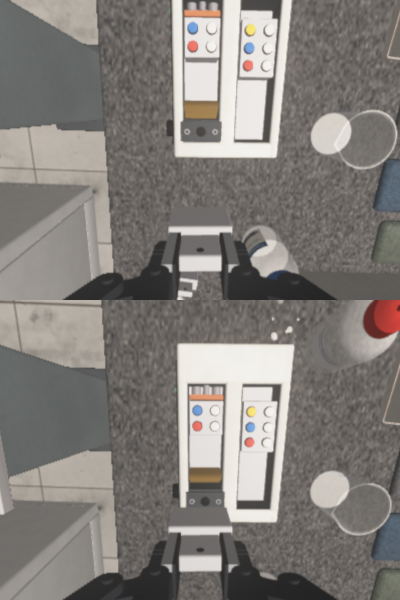

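The front bay from top to bottom is copper plate, four-tube block, white bay floor (the gap), brass shoe, dark stop. The short block is confirmed, so two blanks go in. Next, profiles along the bay.

Run:
```python
from h import *
th=np.radians(1.8); o=np.array([.509,-.0177])
for f in('w2','w3'):
    im,d,P,c=load(f); q=P[...,:2]-o
    xh=(q[...,0]*np.cos(th)+q[...,1]*np.sin(th))*1000; yh=(-q[...,0]*np.sin(th)+q[...,1]*np.cos(th))*1000
    z=P[...,2]*1000; print(f)
    for x0 in(-44,-32,-20):
        m=(abs(xh-x0)<3)
        print(x0,' '.join(f"{y}:{np.median(z[m&(abs(yh-y)<1.5)]):.0f}" for y in range(-106,100,3) if (m&(abs(yh-y)<1.5)).any()))
    for y0 in(-10,-20,-30):
        m=abs(yh-y0)<4
        print('x',y0,' '.join(f"{x}:{np.median(z[m&(abs(xh-x)<1)]):.0f}" for x in range(-66,10,2) if (m&(abs(xh-x)<1)).any()))
```

```text
w2
-44 -106:371 -103:79 -100:78 -97:79 -94:78 -91:78 -88:79 -85:85 -82:85 -79:86 -76:85 -73:86 -70:86 -67:85 -64:84 -61:59 -58:50 -55:58 -52:67 -49:74 -46:79 -43:79 -40:80 -37:43 -34:43 -31:43 -28:43 -25:43 -22:42 -19:43 -16:42 -13:43 -10:43 -7:43 -4:42 -1:43 2:43 5:42 8:68 11:79 14:82 17:84 20:83 23:83 26:79 29:78 32:83 35:84 38:84 41:83 44:79 47:79 50:78 53:78 56:72 59:73 62:73 65:70
-32 -106:78 -103:79 -100:78 -97:79 -94:78 -91:78 -88:79 -85:85 -82:85 -79:89 -76:89 -73:88 -70:89 -67:85 -64:84 -61:54 -58:51 -55:59 -52:67 -49:74 -46:80 -43:80 -40:80 -37:43 -34:42 -31:43 -28:43 -25:43 -22:42 -19:43 -16:43 -13:42 -10:43 -7:43 -4:43 -1:43 2:43 5:42 8:69 11:78 14:79 17:79 20:79 23:79 26:79 29:79 32:79 35:78 38:79 41:79 44:79 47:78 50:78 53:78 56:69 59:69 62:69 65:70
-20 -106:372 -103:79 -100:78 -97:79 -94:79 -91:79 -88:79 -85:85 -82:85 -79:85 -76:86 -73:85 -70:85 -67:85 -64:84 -61:49 -58:51 -55:57 -52:65 -49:75 -46:79 -43:80 -40:80 -37:43 -34:42 -31:43 -28:43 -25:43 -22:43 -19:43 -16:43 -13:43 -10:43 -7:43 -4:43 -1:42 2:43 5:43 8:70 11:78 14:83 17:84 20:83 23:83 26:79 29:79 32:83 35:84 
[... 2162 characters left out ...]
32:43 -30:42 -28:43 -26:43 -24:43 -22:43 -20:43 -18:43 -16:42 -14:42 -12:43 -10:70 -8:78 -6:79 -4:79 -2:79 0:78 2:79 4:78 6:79 8:78
x -20 -66:75 -64:78 -62:78 -60:80 -58:362 -56:364 -54:363 -52:364 -50:363 -48:363 -46:364 -44:43 -42:43 -40:43 -38:42 -36:43 -34:43 -32:43 -30:364 -28:363 -26:363 -24:363 -22:363 -20:363 -18:357 -16:338 -14:43 -12:42 -10:74 -8:78 -6:79 -4:79 -2:79 0:79 2:79 4:78 6:79 8:78
x -30 -66:358 -64:357 -62:354 -60:320 -58:316 -56:309 -54:301 -52:301 -50:289 -48:340 -46:351 -44:352 -42:352 -40:352 -38:352 -36:352 -34:352 -32:351 -30:350 -28:287 -26:292 -24:302 -22:302 -20:312 -18:317 -16:322 -14:355 -12:357 -10:357 -8:321 -6:322 -4:324 -2:328 0:332 2:334 4:338 6:345 8:349
```

```bash
python3 -m creep '0.015 0.003 0.02 0.003; 0.03 0.006 0.05 0.005; 0.0364 0.0063 0.08 0.005; 0.0364 0.0063 0.11 0.005; 0.0364 0.0063 0.125 0.005; 0.0364 0.0063 0.13 0.005; 0.0364 0.0063 0.13 0.005; 0.0364 0.0063 0.13 0.005'
python3 - <<'E'
from h import *
im,d,c=snap('wrist','w4');P=load('w4')[2]
s=robot.get_state();p=s['eef_pos'];print(p,s['orientation'])
rects(P,p[2]+.013,p[2]+.025,(p[0]-.03,p[0]+.03,p[1]-.03,p[1]+.03),20)
rects(P,p[2]-.011,p[2]-.003,(p[0]-.03,p[0]+.03,p[1]-.03,p[1]+.03),20)
rects(P,.075,.081,(.4,.6,-.2,.2),1000)
E
```

```text
t: 4.97
eef_pos: [0.4779, -0.0231, 0.1395]
orientation: [3.14, 0.0, 1.603]
wrist_force: [0.0, 0.1, -0.5]
finger_gap: 0.262
[ 0.47816737 -0.02312096  0.13997353] [3.13888929e+00 5.02370465e-04 1.60322157e+00]
1550 px [210 239 100  49] z 0.159 [477.7 -23. ] [49.8 23. ] 2.1
717 px [227 223  65  15] z 0.133 [477.1 -15.9] [39.6  6.7] 1.4
21314 px [212  59 187 221] z 0.0785 [5.084e+02 2.000e-01] [131.6 179.1] 1.8
2353 px [233 136  53  60] z 0.0785 [476.3  12.5] [40.  46.7] 1.7
```

```bash
python3 -m creep '-0.001 -0.001 0.006 0; -0.001 -0.001 0.012 0; -0.001 -0.001 0.019 0; -0.001 -0.001 0.026 0; -0.001 -0.001 0.033 0; -0.001 -0.001 0.04 0; -0.001 -0.001 0.045 0; -0.001 -0.001 0.048 0' && python3 -m creep '0 0 0.002 0; 0 0 0.003 0; 0 0 0.004 0; 0 0 0.005 0; 0 0 0.006 0; 0 0 0.007 0; 0 0 0.007 0; 0 0 0.007 0'
```

```text
t: 5.68
eef_pos: [0.476, -0.0237, 0.0892]
orientation: [-3.141, -0.0, 1.604]
wrist_force: [0.6, 0.5, -1.0]
finger_gap: 0.262
t: 6.35
eef_pos: [0.4772, -0.0238, 0.0847]
orientation: [3.139, 0.0, 1.604]
wrist_force: [-1.2, -0.0, 6.1]
finger_gap: 0.263
```

```bash
python3 -m creep '0.0005 0 -0.0005 0; 0.001 0 -0.0005 0; 0.0015 0 -0.0005 0; 0.002 0 -0.0005 0; 0.0025 0 -0.0005 0; 0.003 0 -0.0005 0; 0.003 0 -0.0005 0; 0.003 0 -0.0005 0' && python3 -m creep '0 0 0 0; 0 0 0 0; 0 0 0 0; 0 0 0 0; 0 0 -0.02 0; 0 0 -0.05 0; 0 0 -0.08 0; 0 0 -0.11 0' 110
python3 - <<'E'
from h import *
im,d,c=snap('wrist','w5');P=load('w5')[2]
s=robot.get_state();p=s['eef_pos'];print(p,s['orientation'])
rects(P,.098,.11,(.45,.5,-.06,.02),20)
rects(P,.074,.082,(.45,.5,-.06,.1),20)
E
```

```text
t: 7.02
eef_pos: [0.4769, -0.0209, 0.0847]
orientation: [3.14, 0.001, 1.604]
wrist_force: [0.6, -1.7, 6.7]
finger_gap: 0.259
t: 7.68
eef_pos: [0.4758, -0.0206, 0.1947]
orientation: [-3.141, -0.0, 1.604]
wrist_force: [1.3, 0.3, 0.2]
finger_gap: 0.567
[ 0.47823685 -0.02091131  0.20176675] [3.13219407e+00 1.48379239e-03 1.60385827e+00]
299 px [248 192  26  13] z 0.1043 [476.4 -21.1] [23.5 10.7] 2.8
5557 px [235  74  57 154] z 0.0785 [475.1  14.6] [ 50. 149.] 0.1
```

```bash
python3 -m creep '-0.04 -0.003 0 0; -0.081 -0.006 0 0.02; -0.122 -0.009 0 0.04; -0.163 -0.012 0 0.06; -0.204 -0.016 0 0.08; -0.245 -0.019 0 0.1; -0.285 -0.022 0.01 0.12; -0.324 -0.025 0.03 0.138' && python3 -m creep '0 0 0 0; 0 0 0 0; 0 0 0 0; 0 0 0 0; 0 0 0 0; 0 0 0 0; 0 0 0 0; 0 0 0 0'
python3 - <<'E'
from h import *
im,d,c=snap('wrist','w6');P=load('w6')[2]
s=robot.get_state();p=s['eef_pos'];print(p,s['orientation'])
rects(P,.05,.075,(.4,.53,-.4,-.28),20)
rects(P,.02,.045,(.4,.53,-.4,-.28),20)
E
```

```text
t: 8.4
eef_pos: [0.4623, -0.3464, 0.1666]
orientation: [3.138, 0.003, 1.464]
wrist_force: [1.0, 0.3, -0.3]
finger_gap: 0.572
t: 9.07
eef_pos: [0.4623, -0.3429, 0.1653]
orientation: [3.141, 0.0, 1.467]
wrist_force: [-0.3, -0.1, -0.4]
finger_gap: 0.573
[ 0.4621975  -0.34307495  0.1651949 ] [3.14108609e+00 3.91041956e-04 1.46639820e+00]
303 px [251 190  24  14] z 0.0622 [ 464.5 -346.6] [10.4 23. ] 81.7
537 px [244 178  38  22] z 0.0364 [ 464.8 -346.8] [20.2 39.6] 83.7
```

```bash
python3 -m creep '-0.0034 0.0029 0.03 0.015; -0.0034 0.0029 0.06 0.015; -0.0034 0.0029 0.085 0.015; -0.0034 0.0029 0.105 0.015; -0.0034 0.0029 0.115 0.015; -0.0034 0.0029 0.1223 0.015; -0.0034 0.0029 0.1223 0.015; -0.0034 0.0029 0.1223 0.015' && python3 -m creep '0 0 0 0; 0 0 0 0; 0 0 0 0; 0 0 0 0; 0 0 0 0; 0 0 0 0; 0 0 0 0; 0 0 0 0' 255 60
```

```text
t: 9.78
eef_pos: [0.465, -0.3474, 0.0436]
orientation: [3.14, 0.001, 1.451]
wrist_force: [0.7, -0.5, 0.3]
finger_gap: 0.573
t: 10.45
eef_pos: [0.4652, -0.3477, 0.0442]
orientation: [3.139, 0.002, 1.451]
wrist_force: [-1.4, 0.7, 6.2]
finger_gap: 0.264
```

```bash
python3 -m creep '0 0 -0.035 0; 0 0 -0.07 0; 0.02 -0.002 -0.105 -0.01; 0.055 -0.005 -0.125 -0.03; 0.095 -0.008 -0.13 -0.05; 0.135 -0.011 -0.13 -0.07; 0.175 -0.0145 -0.13 -0.09; 0.215 -0.018 -0.13 -0.11' && python3 -m creep '0.033 -0.002 0 -0.02; 0.06 -0.004 0 -0.038; 0.078 -0.006 0 -0.041; 0.0875 -0.007 0 -0.041; 0.0875 -0.007 0.01 -0.041; 0.0875 -0.007 0.02 -0.041; 0.0875 -0.007 0.02 -0.041; 0.0875 -0.007 0.02 -0.041'
python3 - <<'E'
from h import *
im,d,c=snap('wrist','w7');P=load('w7')[2]
s=robot.get_state();p=s['eef_pos'];print(p,s['orientation'])
rects(P,p[2]-.011,p[2]-.003,(p[0]-.03,p[0]+.03,p[1]-.03,p[1]+.03),20)
rects(P,.1,.108,(.44,.52,-.05,.02),20)
rects(P,.075,.081,(.4,.6,-.2,.2),1000)
E
```

```text
t: 11.12
eef_pos: [0.472, -0.1297, 0.1727]
orientation: [3.141, 0.0, 1.561]
wrist_force: [0.8, 0.5, -0.9]
finger_gap: 0.258
t: 11.78
eef_pos: [0.4657, -0.0449, 0.1511]
orientation: [-3.139, -0.0, 1.6]
wrist_force: [-0.1, 0.7, -0.7]
finger_gap: 0.257
[ 0.46604092 -0.04483355  0.1518495 ] [-3.14018872e+00 -1.59785171e-05  1.60014162e+00]
745 px [228 223  64  14] z 0.1434 [465.4 -37.5] [39.5  7.7] 0.8
452 px [260 179  32  15] z 0.1044 [476.5 -20.9] [23.1 10.4] 1.6
25677 px [230  29 184 256] z 0.0785 [509.3 -16.4] [132.2 212.3] 1.7
```

```bash
python3 -m creep '-0.0005 0.006 0 0; -0.0005 0.0112 0.005 0; -0.0005 0.0112 0.015 0; -0.0005 0.0112 0.024 0; -0.0005 0.0112 0.024 0; -0.0005 0.0112 0.024 0; -0.0005 0.0112 0.024 0; -0.0005 0.0112 0.024 0'
python3 - <<'E'
from h import *
im,d,c=snap('wrist','w8');P=load('w8')[2]
s=robot.get_state();p=s['eef_pos'];print(p,s['orientation'])
rects(P,p[2]-.011,p[2]-.003,(p[0]-.03,p[0]+.03,p[1]-.03,p[1]+.03),20)
rects(P,.1,.108,(.44,.52,-.032,.02),20)
rects(P,.075,.081,(.4,.6,-.2,.2),1000)
E
```

```text
t: 12.5
eef_pos: [0.4777, -0.044, 0.1289]
orientation: [3.141, 0.0, 1.602]
wrist_force: [0.5, 0.3, -1.6]
finger_gap: 0.26
[ 0.47769176 -0.04401454  0.1289969 ] [3.14070517e+00 2.26055379e-04 1.60188568e+00]
761 px [228 222  64  15] z 0.1212 [477.3 -36.7] [39.4  7.5] 1.3
566 px [241 188  37  16] z 0.1044 [476.5 -20.8] [24.  10.2] 2.9
30357 px [208  19 206 265] z 0.0785 [508.8  -7.7] [131.8 196.1] 1.7
```

```bash
python3 -m creep '-0.001 -0.0007 0.005 0; -0.001 -0.0007 0.011 0; -0.001 -0.0007 0.017 0; -0.001 -0.0007 0.023 0; -0.001 -0.0007 0.029 0; -0.001 -0.0007 0.034 0; -0.001 -0.0007 0.037 0; -0.001 -0.0007 0.037 0' && python3 -m creep '0 0 0.002 0; 0 0 0.003 0; 0 0 0.004 0; 0 0 0.005 0; 0 0 0.006 0; 0 0 0.007 0; 0 0 0.007 0; 0 0 0.007 0'
```

```text
t: 13.22
eef_pos: [0.4766, -0.045, 0.0907]
orientation: [-3.141, -0.0, 1.602]
wrist_force: [-0.2, 1.4, -1.1]
finger_gap: 0.261
t: 13.88
eef_pos: [0.4778, -0.0452, 0.0862]
orientation: [3.139, 0.001, 1.602]
wrist_force: [-2.1, 0.9, 7.5]
finger_gap: 0.264
```

Seated. I nudge it toward blank 1, release, rise and look.

```bash
python3 -m creep '0.0005 0 -0.0005 0; 0.001 0 -0.0005 0; 0.0015 0 -0.0005 0; 0.002 0 -0.0005 0; 0.0025 0 -0.0005 0; 0.0025 0 -0.0005 0; 0.0025 0 -0.0005 0; 0.0025 0 -0.0005 0' && python3 -m creep '0 0 0 0; 0 0 0 0; 0 0 0 0; 0 0 0 0; 0 0 -0.02 0; 0 0 -0.06 0; 0 0 -0.1 0; 0 0 -0.14 0' 110
python3 - <<'E'
from h import *
im,d,c=snap('wrist','w9');P=load('w9')[2]
s=robot.get_state();p=s['eef_pos'];print(p,s['orientation'])
rects(P,.098,.11,(.45,.5,-.07,.02),20)
E
```

```text
t: 14.55
eef_pos: [0.4776, -0.0428, 0.0862]
orientation: [3.139, 0.001, 1.602]
wrist_force: [-0.5, -0.8, 6.3]
finger_gap: 0.26
t: 15.22
eef_pos: [0.4761, -0.0424, 0.2262]
orientation: [-3.14, -0.0, 1.602]
wrist_force: [0.5, -0.1, 0.5]
finger_gap: 0.569
[ 0.47896372 -0.0428625   0.2358091 ] [3.12896145e+00 2.59858292e-03 1.60188632e+00]
242 px [249 163  24  11] z 0.1043 [476.  -20.8] [23.4  9.6] 1.6
242 px [250 183  23  11] z 0.1043 [477.2 -41.9] [23.2  9.7] 2.7
```

```bash
python3 -m creep '0.035 -0.004 0 0; 0.075 -0.009 0 0; 0.115 -0.013 0 0; 0.155 -0.018 0 0; 0.195 -0.023 0 0; 0.23 -0.027 0 0; 0.244 -0.0285 0 0; 0.244 -0.0285 0 0'
python3 - <<'E'
from h import *
im,d,c=snap('wrist','w10');P=load('w10')[2]
s=robot.get_state();p=s['eef_pos'];print(p,s['orientation'],s['joint_pos'])
rects(P,.085,.11,(.38,.5,.18,.3),20)
rects(P,.03,.042,(.38,.5,.18,.3),100)
rects(P,.07,.08,(.4,.6,.28,.42),20)
m=(im[...,0]>130)&(im[...,1]<70)&(im[...,2]<70); n,l,S,ce=cv2.connectedComponentsWithStats(m.astype(np.uint8))
for k in range(1,n):
    if S[k,4]>40: print(S[k],ce[k],np.median(P[l==k],0).round(4), cv2.minAreaRect((P[(l==k)&(P[...,2]>.09)][:,:2]*1000).astype(np.float32)) if ((l==k)&(P[...,2]>.09)).sum()>5 else '')
cv2.imwrite('pics/w10b.png',cv2.resize(im[60:300,110:420,::-1],None,fx=2.4,fy=2.4,interpolation=cv2.INTER_CUBIC))
E
```

```text
t: 15.93
eef_pos: [0.4398, 0.2032, 0.2244]
orientation: [-3.141, -0.0, 1.606]
wrist_force: [-0.4, -1.3, -1.2]
finger_gap: 0.569
[0.44023488 0.20153432 0.22445186] [-3.14091107e+00  4.52930022e-04  1.60474935e+00] [ 3.53150670e-01 -6.13027753e-02  1.52745025e+00 -2.17373655e-04
  1.67623446e+00  3.19175011e-01]
265 px [258 143  21  16] z 0.0991 [446.4 241.8] [20.9 12.1] 12.8
1757 px [241 118  52  58] z 0.0365 [447.2 237.7] [55.9 64.2] 12.7
578 px [315   1  59  70] z 0.0721 [516.5 354.4] [57.3 56.8] 18.8
[258 144  21  15  93] [266.37634409 149.52688172] [0.4423 0.2442 0.0988] ((446.7204284667969, 242.58607482910156), (19.89790153503418, 10.641093254089355), 14.190177917480469)
[432 286  28  26 307] [441.1009772  298.53420195] [0.6235 0.1083 0.1445] ((531.7967529296875, 186.01834106445312), (31.260765075683594, 264.6388854980469), 51.9490966796875)
[476 326  25  38 159] [486.3836478  342.65408805] [0.6378 0.0966 0.1851] ((681.4988403320312, 58.582550048828125), (8.383922576904297, 136.10455322265625), 48.54607009887695)
```

View pics/w10b.png

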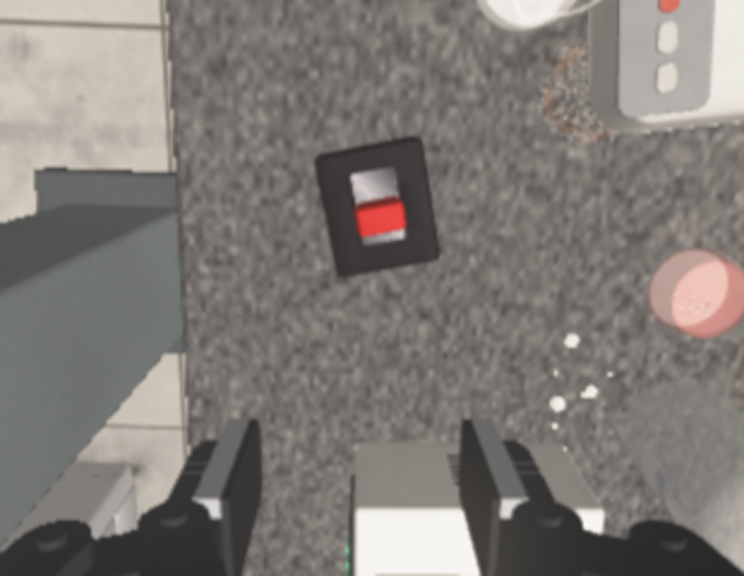

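The red tab is at crop (381,217), with wider grey on its far side. I check the orientation from the depth of the shoulders.

Run:
```python
from h import *
im,d,P,c=load('w10')
t=np.radians(12.8); o=np.array([.4465,.2418]); q=P[...,:2]-o
a=(q[...,0]*np.cos(t)+q[...,1]*np.sin(t))*1000; b=(-q[...,0]*np.sin(t)+q[...,1]*np.cos(t))*1000; z=P[...,2]*1000
print('cam b',(( np.array(c['position'])[:2]-o)@[-np.sin(t),np.cos(t)]), c['position'])
m=abs(a)<5
for y in range(-36,40,2):
    k=m&(abs(b-y)<1)
    if k.any(): print(y,np.median(z[k]).round(0),np.median(im[k],0),end='; ')
for f in('top0','scene0'):
    im,d,Q,c=load(f); rects(Q,.055,.09,(.4,.5,.2,.29),4); print(rects(Q,.065,.08,(.48,.56,.3,.4),4))
```

```text
cam b 0.03918976830110531 [0.43723405 0.27988331 0.36751127]
-36 35.0 [100.  95.  93.]; -34 36.0 [70. 66. 65.]; -32 37.0 [59. 56. 56.]; -30 298.0 [62.  60.5 58. ]; -28 305.0 [58. 56. 54.]; -26 309.0 [52.5 51.  50. ]; -24 306.0 [57. 56. 54.]; -22 310.0 [54. 53. 51.]; -20 321.0 [42. 42. 43.]; -18 322.0 [42. 42. 43.]; -14 72.0 [131.5 125.5 126. ]; -12 73.0 [159.5 152.  153. ]; -10 73.0 [168.  145.5 145. ]; -6 98.0 [193.5 118.  117. ]; -4 99.0 [224.5  74.   69.5]; -2 100.0 [231.  72.  67.]; 0 99.0 [231.  73.  67.]; 2 99.0 [232.   74.   68.5]; 4 100.0 [230.  73.  68.]; 6 88.0 [145.  57.  54.]; 8 72.0 [193. 182. 181.]; 10 73.0 [189.  180.5 181. ]; 12 73.0 [183.5 176.  176. ]; 14 73.0 [174.5 167.5 167.5]; 16 72.0 [152. 145. 146.]; 18 71.0 [125. 120. 121.]; 20 37.0 [62.  58.5 59. ]; 22 37.0 [62. 58. 59.]; 24 37.0 [62. 58. 59.]; 26 36.0 [58.5 55.  55.5]; 28 18.0 [57.5 54.5 53.5]; 30 0.0 [112. 108. 104.]; 32 0.0 [118.5 113.5 109.5]; 34 -0.0 [116. 111. 107.]; 36 1.0 [116. 111. 107.]; 38 1.0 [115. 110. 106.]; 59 px [204 229  12  11] z 0.0704 [446.  243.6] [21.5 32.1] 13.0
53 px [163 220  18  17] z 0.0687 [518.4 354.9] [56.3 55.9] 23.0
None
123 px [207 253  14  14] z 0.0716 [444.1 243.2] [21.  31.7] 11.9
132 px [146 260  27  21] z 0.0698 [514.8 353.2] [55.9 57.4] 29.1
None
```

```bash
python3 -m creep '0.02 0.004 0 -0.1; 0.0401 0.0077 0.02 -0.19; 0.0401 0.0077 0.055 -0.19; 0.0401 0.0077 0.08 -0.19; 0.0401 0.0077 0.09 -0.19; 0.0401 0.0077 0.09 -0.19; 0.0401 0.0077 0.09 -0.19; 0.0401 0.0077 0.09 -0.19'
python3 - <<'E'
from h import *
im,d,c=snap('wrist','w11');P=load('w11')[2]
s=robot.get_state();p=s['eef_pos'];print(p,s['orientation'])
rects(P,.09,.11,(.38,.5,.22,.26),20)
rects(P,.065,.08,(.4,.6,.28,.42),20)
E
```

```text
t: 16.65
eef_pos: [0.4483, 0.2406, 0.1372]
orientation: [3.138, -0.0, 1.791]
wrist_force: [0.2, -0.0, 0.4]
finger_gap: 0.57
[0.44833998 0.24077971 0.13731121] [ 3.13780325e+00 -6.05056892e-04  1.79106893e+00]
494 px [244 207  28  19] z 0.0992 [446.3 242.3] [20.4 11.9] 11.9
1531 px [345  39  81  86] z 0.0714 [516.7 354.5] [56.7 57.3] 18.9
```

```bash
python3 -m creep '0.0019 -0.0016 0.015 0; 0.0019 -0.0016 0.03 0; 0.0019 -0.0016 0.045 0; 0.0019 -0.0016 0.055 0; 0.0019 -0.0016 0.062 0; 0.0019 -0.0016 0.065 0; 0.0019 -0.0016 0.065 0; 0.0019 -0.0016 0.065 0' && python3 -m creep '0 0 0 0; 0 0 0 0; 0 0 0 0; 0 0 0 0; 0 0 0 0; 0 0 0 0; 0 0 0 0; 0 0 0 0' 255 110
```

```text
t: 17.37
eef_pos: [0.4456, 0.2424, 0.0708]
orientation: [3.14, -0.0, 1.792]
wrist_force: [0.1, 0.4, -0.7]
finger_gap: 0.566
t: 18.03
eef_pos: [0.4457, 0.2425, 0.0708]
orientation: [3.14, -0.0, 1.792]
wrist_force: [-0.4, -0.3, 5.8]
finger_gap: 0.207
```

```bash
python3 -m creep '0 0 -0.01 0; 0 0 -0.025 0; 0 0 -0.05 0; 0 0 -0.085 0; 0 0 -0.11 0; 0.01 0.01 -0.12 0; 0.03 0.03 -0.12 0; 0.05 0.05 -0.12 0' && python3 -m creep '0.02 0.02 0 0; 0.038 0.038 0 0; 0.0438 0.0438 0 0; 0.0438 0.0438 0 0; 0.0438 0.0438 0 0; 0.0438 0.0438 0 0; 0.0438 0.0438 0 0; 0.0438 0.0438 0 0'
python3 - <<'E'
from h import *
im,d,c=snap('wrist','w12');P=load('w12')[2]
s=robot.get_state();p=s['eef_pos'];print(p,s['orientation'])
rects(P,.064,.08,(.46,.56,.3,.41),20)
rects(P,p[2]+.02,p[2]+.035,(p[0]-.03,p[0]+.03,p[1]-.03,p[1]+.03),20)
m=(P[...,0]>.48)&(P[...,0]<.62)&(P[...,1]>.3)&(P[...,1]<.45); print(np.round([np.percentile(P[m&(P[...,0]>.56)][:,2],[50,95,99.5])],3))
cv2.imwrite('pics/w12b.png',im[:,:,::-1])
E
```

```text
t: 18.7
eef_pos: [0.4836, 0.3026, 0.192]
orientation: [3.139, -0.001, 1.791]
wrist_force: [0.2, 1.3, 0.2]
finger_gap: 0.206
t: 19.37
eef_pos: [0.5159, 0.3537, 0.1905]
orientation: [3.141, 0.0, 1.791]
wrist_force: [-0.1, 0.6, -0.7]
finger_gap: 0.209
[0.51600176 0.35384357 0.19047771] [ 3.14117754e+00 -3.60397246e-05  1.79130177e+00]
625 px [233 162  56  55] z 0.0717 [516.5 354.2] [56.5 55.9] 13.6
1850 px [212 245  96  50] z 0.2185 [515.7 354.1] [45.4 22.5] 13.0
[[0.036 0.282 0.285]]
```

View pics/w12b.png

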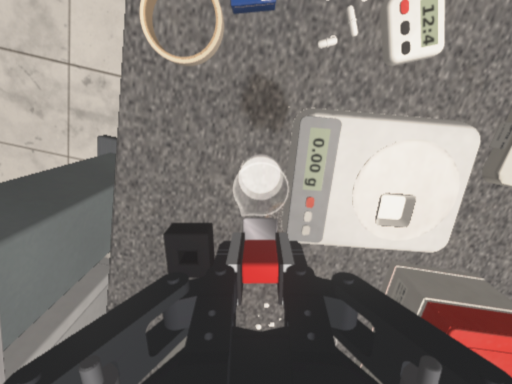

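```bash
python3 -m creep '0 0.0005 0.02 0; 0 0.0005 0.04 0; 0 0.0005 0.06 0; 0 0.0005 0.075 0; 0 0.0005 0.088 0; 0 0.0005 0.098 0; 0 0.0005 0.106 0; 0 0.0005 0.11 0' && python3 -m creep '0 0 0.002 0; 0 0 0.002 0; 0 0 0.002 0; 0 0 0.002 0; 0 0 0.002 0; 0 0 0.002 0; 0 0 0.002 0; 0 0 0.002 0'
```

```text
t: 20.08
eef_pos: [0.5164, 0.3543, 0.0792]
orientation: [-3.141, 0.0, 1.792]
wrist_force: [-0.1, -0.7, 0.0]
finger_gap: 0.209
t: 20.75
eef_pos: [0.5167, 0.3545, 0.0781]
orientation: [3.141, 0.0, 1.792]
wrist_force: [0.5, 0.4, -1.5]
finger_gap: 0.213
```

```bash
python3 -m creep '0 0 -0.025 0; 0 0 -0.06 0; 0 0 -0.1 0; -0.01 -0.003 -0.135 0; -0.03 -0.01 -0.15 0.02; -0.065 -0.021 -0.15 0.05; -0.1 -0.032 -0.15 0.08; -0.138 -0.0445 -0.15 0.1' && python3 -m creep '-0.038 -0.012 0 0.02; -0.076 -0.0245 0 0.04; -0.114 -0.037 0 0.06; -0.152 -0.049 0 0.08; -0.19 -0.061 0 0.09; -0.228 -0.0735 0 0.09; -0.255 -0.082 0 0.09; -0.2635 -0.085 0 0.09'
python3 -m creep '0 0 0 0; 0 0 0 0; 0 0 0 0; 0 0 0 0; 0 0 0 0; 0 0 0 0; 0 0 0 0; 0 0 0 0'
python3 - <<'E'
from h import *
im,d,c=snap('wrist','w13');P=load('w13')[2]
im,d,c2=snap('scene','s13')
s=robot.get_state();p=s['eef_pos'];print(p,s['orientation'])
rects(P,.098,.11,(.45,.5,-.06,.01),20)
rects(P,.0735,.081,(.4,.6,-.2,.2),300)
cv2.imwrite('pics/w13b.png',np.vstack([cv2.resize(load('w13')[0][80:340,130:390,::-1],(600,600))]))
E
```

```text
t: 21.42
eef_pos: [0.5031, 0.2091, 0.2283]
orientation: [3.141, -0.0, 1.692]
wrist_force: [1.0, -0.6, 0.5]
finger_gap: 0.209
t: 22.08
eef_pos: [0.4501, -0.065, 0.2283]
orientation: [3.141, 0.001, 1.598]
wrist_force: [0.8, 0.9, -0.6]
finger_gap: 0.209
t: 22.75
eef_pos: [0.4509, -0.0615, 0.228]
orientation: [-3.142, 0.0, 1.602]
wrist_force: [-0.9, -0.0, 0.0]
finger_gap: 0.211
[ 0.450901   -0.06163285  0.22802178] [3.14159018e+00 8.64843863e-05 1.60206188e+00]
258 px [275 145  24  11] z 0.1045 [476.4 -20.8] [23.2  9.7] 1.8
240 px [274 166  24  11] z 0.1045 [476.7 -42.1] [10.  23.7] 89.9
17530 px [254  34 135 201] z 0.0785 [509.1 -17.7] [131.9 214.5] 1.4
```

View pics/w13b.png

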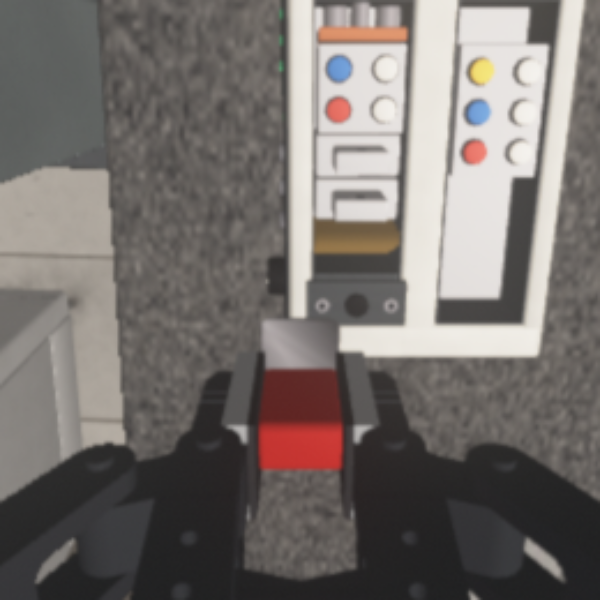

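The bay is filled up to the brass shoe. The dark stop is at crop (355,300) and the slot at (355,262). I measure the slot and the held wedge.

Run:
```python
from h import *
im,d,P,c=load('w13'); th=np.radians(1.7); o=np.array([.5090,-.0177]); q=P[...,:2]-o
xh=(q[...,0]*np.cos(th)+q[...,1]*np.sin(th))*1000; yh=(-q[...,0]*np.sin(th)+q[...,1]*np.cos(th))*1000; z=P[...,2]*1000
for x in(-45,-32,-20):
    k=(abs(xh-x)<4)&(yh>-90)&(yh<-34)
    print(x,' '.join(f"{y}:{np.median(z[k&(abs(yh-y)<.8)]):.0f}" for y in range(-84,-36) if (k&(abs(yh-y)<.8)).any()))
k=(abs(z-85)<3)&(yh<-55)&(yh>-95)&(xh<-5)&(xh>-60); print('stop top x',np.percentile(xh[k],[2,98]),'y',np.percentile(yh[k],[1,99]))
k=(z>45)&(z<72)&(yh<-38)&(yh>-66)&(abs(xh+32)<22); print('shoe slope fit z(y)',np.polyfit(z[k],yh[k],1),k.sum())
p=np.array([.4509,-.0616,.228]); t=1.602-np.pi/2; r=(P[...,:2]-p[:2])*1000
a=r[...,0]*np.cos(t)+r[...,1]*np.sin(t); b=-r[...,0]*np.sin(t)+r[...,1]*np.cos(t); zz=z-228
k=abs(a)<6
print('held',' '.join(f"{y}:{np.median(zz[k&(abs(b-y)<.8)]):.0f}" for y in range(-14,28) if (k&(abs(b-y)<.8)&(zz>-60)).any()))
```

```text
-45 -84:84 -83:86 -82:85 -81:85 -80:85 -79:85 -78:85 -77:86 -76:86 -75:87 -74:87 -73:86 -72:86 -71:85 -70:85 -69:85 -68:85 -67:85 -66:85 -65:85 -64:84 -63:80 -62:61 -61:62 -60:64 -58:52 -57:53 -53:65 -52:66 -51:276 -50:277 -49:275 -48:271 -47:274 -46:271 -45:270 -44:80 -43:175 -42:81 -41:81 -40:79 -39:70 -38:273 -37:273
-32 -84:85 -83:85 -82:85 -81:86 -80:89 -79:89 -78:89 -77:89 -76:89 -75:88 -74:88 -73:89 -72:89 -71:89 -70:88 -69:85 -68:85 -67:86 -66:85 -65:84 -64:84 -63:84 -62:64 -61:61 -58:52 -57:54 -56:54 -54:283 -53:283 -52:283 -51:283 -50:284 -49:284 -48:284 -47:284 -46:284 -45:284 -44:284 -43:283 -42:284 -41:284 -40:283 -39:283 -38:284 -37:284
-20 -84:85 -83:85 -82:85 -81:85 -80:85 -79:85 -78:86 -77:86 -76:85 -75:86 -74:85 -73:85 -72:85 -71:85 -70:85 -69:85 -68:85 -67:85 -66:85 -65:85 -64:84 -63:80 -62:65 -61:62 -60:78 -58:53 -57:53 -56:178 -55:300 -54:299 -53:298 -52:298 -51:298 -50:291 -49:291 -48:298 -47:302 -46:301 -45:301 -44:302 -43:302 -42:301 -41:302 -40:302 -39:302 -38:306 -37:311
stop top x [-56.74108235  -7.93842146] y [-86.86784575 -63.19243625]
shoe slope fit z(y) [  0.42908817 -79.66889359] 420
held -7:-149 -6:27 -5:28 -4:29 -3:29 -2:29 -1:28 0:28 1:28 2:28 3:28 4:28 5:17 6:15 7:1 8:1 9:2 10:82 11:86 12:86 13:2 14:1 15:1 16:1 17:1 18:1
```

```bash
python3 -m creep '-0.0015 0.01 0 0; -0.003 0.02 0 0; -0.0043 0.0274 0.01 0; -0.0043 0.0274 0.03 0; -0.0043 0.0274 0.05 0; -0.0043 0.0274 0.06 0; -0.0043 0.0274 0.06 0; -0.0043 0.0274 0.06 0'
python3 - <<'E'
from h import *
s=robot.get_state();p=s['eef_pos'];print(p,s['orientation'],s['wrist_force'])
th=np.radians(1.7); q=(p[:2]-[.509,-.0177])*1000
print('xh',q[0]*np.cos(th)+q[1]*np.sin(th),'yh',-q[0]*np.sin(th)+q[1]*np.cos(th),'toe z',p[2]-.0628)
E
```

```text
t: 23.52
eef_pos: [0.4782, -0.0652, 0.1678]
orientation: [-3.141, -0.0, 1.602]
wrist_force: [0.7, 0.1, -0.6]
finger_gap: 0.207
[ 0.47822296 -0.06521072  0.16781489] [-3.14069370e+00 -1.09264260e-04  1.60173445e+00] [ 0.65684731  0.13820557 -0.62295936]
xh -32.172962781465 yh -46.57676896369008 toe z 0.10501488661483144
```

```bash
python3 -m creep '0 0 0.008 0; 0 0 0.016 0; 0 0 0.024 0; 0 0 0.031 0; 0 0 0.036 0; 0 0 0.039 0; 0 0 0.039 0; 0 0 0.039 0' && python3 -m creep '-0.0005 0 0 0; -0.001 0 0 0; -0.0015 0 0 0; -0.002 0 0 0; -0.002 0 0 0; -0.002 0 0 0; -0.002 0 0 0; -0.002 0 0 0'
```

```text
t: 24.18
eef_pos: [0.4834, -0.0649, 0.1372]
orientation: [3.124, 0.001, 1.603]
wrist_force: [0.5, 7.3, 35.1]
finger_gap: 0.214
t: 24.85
eef_pos: [0.4832, -0.0663, 0.137]
orientation: [3.125, 0.0, 1.603]
wrist_force: [-2.0, 8.9, 34.3]
finger_gap: 0.203
```

```bash
python3 -m creep '0.002 0 -0.01 0; 0.002 0 -0.02 0; 0.002 0 -0.03 0; 0.002 0 -0.045 0; 0.002 0 -0.05 0; 0.002 0 -0.05 0; 0.002 0 -0.05 0; 0.002 0 -0.05 0'
python3 - <<'E'
from h import *
im,d,c=snap('wrist','w14');P=load('w14')[2]
snap('scene','s14')
s=robot.get_state();p=s['eef_pos'];print(p,s['orientation'],s['wrist_force'],s['finger_gap'])
t=s['orientation'][2]-np.pi/2; r=(P[...,:2]-p[:2])*1000; z=P[...,2]*1000
a=r[...,0]*np.cos(t)+r[...,1]*np.sin(t); b=-r[...,0]*np.sin(t)+r[...,1]*np.cos(t); zz=z-1000*p[2]
for x in(-7,0,7):
  k=abs(a-x)<3
  print('held',x,' '.join(f"{y}:{np.median(zz[k&(abs(b-y)<.8)]):.0f}" for y in range(-14,28) if (k&(abs(b-y)<.8)&(zz>-60)).any()))
A=load('s14')[0][140:260,190:320,::-1]; B=im[120:330,130:390,::-1]
cv2.imwrite('pics/v14.png',np.hstack([cv2.resize(A,(400,370),interpolation=cv2.INTER_CUBIC),cv2.resize(B,(400,370))]))
E
```

```text
t: 25.52
eef_pos: [0.478, -0.0652, 0.1779]
orientation: [-3.14, -0.0, 1.602]
wrist_force: [-0.1, -0.3, -0.9]
finger_gap: 0.208
[ 0.47798587 -0.06517313  0.17799209] [-3.13989831e+00 -3.72674352e-04  1.60168527e+00] [-0.17641348  0.70158532 -0.61439368] 0.20749662614723716
held -7 -11:-125 -10:35 -9:38 -8:37 -7:37 -6:34 -5:31 -4:31 -3:32 -2:32 -1:32 0:31 1:31 2:31 3:32 4:31 5:26 6:20 7:21 8:4 9:74 10:81 11:84 12:85 13:75 14:68 15:74 16:81 17:83 18:90 19:96 20:96 21:96
held 0 -6:30 -5:31 -4:31 -3:31 -2:31 -1:31 0:31 1:31 2:31 3:31 4:31 5:16 6:20 7:17 8:4 9:75 10:83 11:86 12:86 13:4 14:4 15:4 16:4 17:4 18:4
held 7 -12:-45 -11:-49 -10:35 -9:37 -8:35 -7:37 -6:38 -5:31 -4:31 -3:31 -2:32 -1:32 0:32 1:31 2:31 3:31 4:32 5:23 6:20 7:22 8:5 9:73 10:80 11:84 12:86 13:75 14:67 15:74 16:81 17:82 18:88 19:96 20:96 21:96
```

View pics/v14.png

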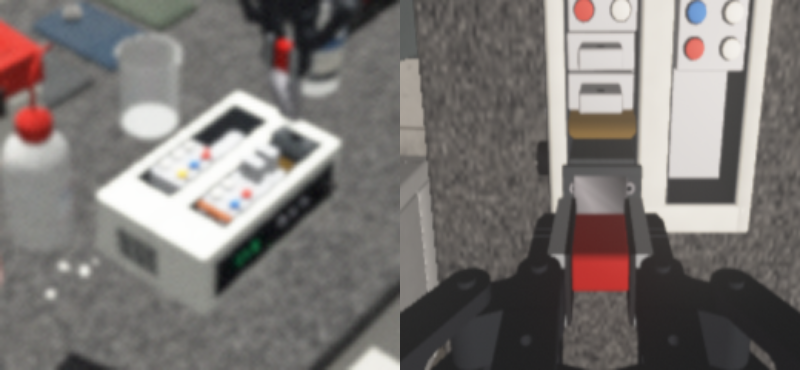

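The left half shows the wedge held above the clamp. It rose about 3 mm in the grip under 35 N, so the toe landed on an edge. I measure the tilt and toe from the scene camera.

Run:
```python
from h import *
for f,p in(('s13',(.4509,-.0616,.228)),('s14',(.478,-.0652,.178))):
    im,d,P,c=load(f); p=np.array(p)
    t=1.602-np.pi/2; r=(P-p)*1000; a=r[...,0]*np.cos(t)+r[...,1]*np.sin(t)+2.3; b=-r[...,0]*np.sin(t)+r[...,1]*np.cos(t)+.6; z=r[...,2]
    k=(abs(a)<14)&(b>-25)&(b<30)&(z>-72)&(z<8)&(d>0)
    print(f,k.sum(),'zmin',np.sort(z[k])[:6].round(1))
    for z0 in range(-64,6,5):
        j=k&(abs(z-z0)<2.5)
        if j.any(): print(z0,j.sum(),'b',np.round([b[j].min(),np.median(b[j]),b[j].max()],1),'a',np.round([a[j].min(),a[j].max()],1))
# stop/shoe geometry from w14/w9 clouds at finer x, and from all
for f in('w5','w9','w2'):
    im,d,P,c=load(f); th=np.radians(1.7); q=(P[...,:2]-[.509,-.0177])*1000
    xh=q[...,0]*np.cos(th)+q[...,1]*np.sin(th); yh=-q[...,0]*np.sin(th)+q[...,1]*np.cos(th); z=P[...,2]*1000
    k=(abs(xh+32)<10)&(yh>-70)&(yh<-44)&(z<120)
    print(f,'cam yh',((np.array(c['position'])[:2]-[.509,-.0177])*1000).round(),' '.join(f"{y:.0f}:{zz:.0f}" for y,zz in sorted(zip(yh[k],z[k]))[::max(1,k.sum()//45)]))
```

```text
s13 180 zmin [-62.8 -61.4 -60.4 -59.5 -58.6 -58.4]
-64 1 b [-8.6 -8.6 -8.6] a [-2.2 -2.2]
-59 8 b [-12.5  -6.4  -5.8] a [-9.8  6.4]
-54 10 b [-10.2  -4.8  -3.4] a [-10.3   9. ]
-49 10 b [-12.2  -2.8  -1.6] a [-9.2  8.1]
-44 8 b [-11.5  -1.    1.2] a [-8.9  7.5]
-39 10 b [-17.2   0.2   2.5] a [-10.    9.4]
-34 12 b [-13.    0.6   5. ] a [-10.1   9.4]
-29 14 b [-13.8   3.    7.4] a [-9.8  7.1]
-24 10 b [-11.9   6.7   7.7] a [-10.8   7.4]
-19 18 b [-12.1   8.4  10.2] a [-10.2  10.5]
-14 11 b [-10.5   5.   11.3] a [-9.9  8.5]
-9 16 b [-12.1  11.1  14.5] a [-11.3  10.3]
-4 9 b [10.5 15.  17.5] a [-10.3   5. ]
1 31 b [ 3.4 10.4 18.4] a [-10.2  11.3]
s14 149 zmin [-58.8 -57.9 -56.5 -56.5 -56.5 -54.6]
-59 4 b [-13.9  -8.4  -7.9] a [-9.8  8. ]
-54 7 b [-14.3  -6.1  -5.5] a [-8.6  7.8]
-49 7 b [-11.1  -5.   -3.9] a [-11.5   9.4]
-44 9 b [-12.4  -2.3  -1.1] a [-9.2  8.6]
-39 11 b [-12.1  -0.7   0.5] a [-10.5   8.8]
-34 7 b [-9.1  0.5  2.7] a [-10.5  10.8]
-29 11 b [-14.3   3.    5.9] a [-10.2   8.5]
-24 10 b [-15.5   4.5   8.6] a [-10.8   8.2]
-19 12 b [-13.1   1.8   9.2] a [-11.2   7.5]
-14 14
[... 534 characters left out ...]
9 cam yh [-35.  52.] -70:85 -70:86 -69:84 -69:85 -68:83 -67:85 -67:86 -66:85 -66:86 -65:85 -65:86 -64:84 -64:79 -64:85 -64:79 -63:80 -63:83 -63:78 -63:78 -62:80 -62:78 -62:78 -62:58 -62:78 -61:75 -61:62 -61:58 -61:62 -61:55 -61:66 -61:66 -61:72 -61:62 -61:66 -61:55 -61:76 -61:70 -61:76 -61:63 -61:70 -61:52 -61:67 -53:63 -53:64 -46:79 -46:80 -45:79 -45:80
w2 cam yh [-35. -52.] -70:84 -70:84 -69:84 -68:84 -67:84 -67:84 -66:84 -66:84 -65:85 -65:85 -64:85 -64:84 -63:77 -63:78 -62:77 -62:78 -61:51 -61:57 -60:46 -60:45 -59:50 -59:49 -58:52 -57:52 -56:55 -56:55 -55:60 -55:59 -54:62 -54:63 -52:65 -52:64 -51:69 -51:70 -50:71 -50:72 -49:74 -49:73 -48:77 -48:77 -47:79 -47:80 -45:78 -45:80 -44:79 -44:79
```

The upright face is at yh ≈ -61.2, with a ledge at rim height reaching back to -63.5. The toe sat on that ledge, so I shift 3 mm forward and go again.

```bash
python3 -m creep '0.003 0 0.01 0; 0.003 0 0.02 0; 0.003 0 0.028 0; 0.003 0 0.034 0; 0.003 0 0.039 0; 0.003 0 0.043 0; 0.003 0 0.047 0; 0.003 0 0.05 0' 255 120 && python3 -m creep '0 0 0 0; 0 0 0 0; 0 0 0 0; -0.001 0 0 0; -0.002 0 0 0; -0.003 0 0 0; -0.0035 0 0 0; -0.0035 0 0 0'
```

```text
t: 26.28
eef_pos: [0.4783, -0.0622, 0.1287]
orientation: [3.142, 0.0, 1.602]
wrist_force: [0.6, 1.0, 0.1]
finger_gap: 0.209
t: 26.95
eef_pos: [0.4784, -0.0656, 0.129]
orientation: [3.142, -0.0, 1.602]
wrist_force: [-1.0, 2.9, -0.4]
finger_gap: 0.207
```

```bash
python3 -m creep '0 0 0.003 0; 0 0 0.006 0; 0 0 0.009 0; 0 0 0.011 0; 0 0 0.013 0; 0 0 0.015 0; 0 0 0.017 0; 0 0 0.019 0' && python3 -m creep '0 0 0.001 0; 0 0 0.002 0; 0 0 0.003 0; 0 0 0.004 0; 0 0 0.005 0; 0 0 0.006 0; 0 0 0.006 0; 0 0 0.006 0'
```

```text
t: 27.62
eef_pos: [0.4784, -0.0656, 0.1099]
orientation: [3.141, -0.0, 1.602]
wrist_force: [-0.1, 3.4, -0.1]
finger_gap: 0.216
t: 28.28
eef_pos: [0.4784, -0.0657, 0.1039]
orientation: [-3.141, -0.0, 1.602]
wrist_force: [-0.3, 2.6, -1.1]
finger_gap: 0.211
```

```bash
python3 -m creep '0 0 0.001 0; 0 0 0.002 0; 0 0 0.003 0; 0 0 0.004 0; 0 0 0.004 0; 0 0 0.004 0; 0 0 0.004 0; 0 0 0.004 0' && python3 -m creep '0 0 0.0005 0; 0 0 0.001 0; 0 0 0.0015 0; 0 0 0.002 0; 0 0 0.002 0; 0 0 0.002 0; 0 0 0.002 0; 0 0 0.002 0'
python3 - <<'E'
from h import *
im,d,c=snap('wrist','w15');P=load('w15')[2]
s=robot.get_state();print(s['eef_pos'],s['wrist_force'])
rects(P,.101,.11,(.45,.5,-.052,.01),20)
rects(P,.074,.082,(.44,.5,-.01,.05),100)
E
```

```text
t: 28.95
eef_pos: [0.4784, -0.066, 0.1001]
orientation: [3.142, 0.001, 1.602]
wrist_force: [0.9, -1.2, -0.4]
finger_gap: 0.205
t: 29.62
eef_pos: [0.4786, -0.066, 0.0982]
orientation: [3.141, 0.001, 1.602]
wrist_force: [0.9, -2.4, 2.8]
finger_gap: 0.213
[ 0.47855244 -0.06595392  0.09821306] [ 0.8413432  -3.23652958  3.29396556]
866 px [236 160  46  20] z 0.1044 [476.4 -18.6] [24.   9.9] 2.3
787 px [237 196  44  19] z 0.1044 [477.1 -38.7] [23.9 10.1] 1.6
283 px [242 220  36   9] z 0.1027 [477.9 -49.4] [19.9  5.1] 0.9
3640 px [199  33 108 117] z 0.0783 [470.7  20. ] [58.6 60. ] 0.0
4604 px [225  62  71  87] z 0.0785 [476.4  13.5] [40.1 48.1] 1.7
```

```bash
python3 -m creep '0 0 0.001 0; 0 0 0.002 0; 0 0 0.003 0; 0 0 0.004 0; 0 0 0.004 0; 0 0 0.004 0; 0 0 0.004 0; 0 0 0.004 0'
python3 - <<'E'
from h import *
im,d,c=snap('wrist','w16');P=load('w16')[2]
s=robot.get_state();print(s['eef_pos'],s['wrist_force'],s['orientation'])
rects(P,.101,.11,(.45,.5,-.052,.01),20)
E
```

```text
t: 30.33
eef_pos: [0.4787, -0.066, 0.0943]
orientation: [3.141, 0.001, 1.602]
wrist_force: [1.7, -3.7, 5.4]
finger_gap: 0.21
[ 0.47871316 -0.06599672  0.09431146] [ 0.94125338 -4.35475728  4.62579792] [3.14067388e+00 7.50133054e-04 1.60166728e+00]
922 px [235 158  47  21] z 0.1045 [476.3 -17.1] [23.8 10.1] 1.4
836 px [236 195  45  20] z 0.1044 [476.9 -37. ] [23.7 10.2] 1.7
```

```bash
python3 -m creep '0 0 0.001 0; 0 0 0.002 0; 0 0 0.002 0; 0 0 0.002 0; 0 0 0.002 0; 0 0 0.002 0; 0 0 0.002 0; 0 0 0.002 0'; python3 -m creep '0 0 0 0; 0 0 0 0; 0 0 0 0; 0 0 0 0; 0 0 0 0; 0 0 0 0; 0 0 0 0; 0 0 0 0'
python3 - <<'E'
from h import *
im,d,c=snap('wrist','w17');P=load('w17')[2]
snap('top','t17')
s=robot.get_state();print(s['eef_pos'],s['wrist_force'],s['orientation'],s['finger_gap'])
rects(P,.101,.11,(.45,.5,-.052,.01),20)
def ed(f):
    im,d,P,c=load(f); th=np.radians(1.75); q=(P[...,:2]-[.509,-.0177])*1000
    xh=q[...,0]*np.cos(th)+q[...,1]*np.sin(th); yh=-q[...,0]*np.sin(th)+q[...,1]*np.cos(th); z=P[...,2]*1000
    o=(im[...,0]>150)&(im[...,0]*1.>im[...,2]*1.5)&(im[...,1]*1.<im[...,0]*.8)&(abs(xh+32)<15)&(yh>30)&(yh<75)&(abs(z-78)<4)
    print(f,'copper top n',o.sum(),'yh',np.percentile(yh[o],[5,50,95]).round(1) if o.any() else '')
for f in('w3','w9','w13','w15','w16','w17'): ed(f)
p=s['eef_pos'];t=s['orientation'][2]-np.pi/2; r=(P[...,:2]-p[:2])*1000; zz=(P[...,2]-p[2])*1000
k=abs(r[...,0])<6; print('held',' '.join(f"{y}:{np.median(zz[k&(abs(r[...,1]-y)<.8)]):.0f}" for y in range(-8,22) if (k&(abs(r[...,1]-y)<.8)).any()))
A=im[:320,120:390,::-1]; cv2.imwrite('pics/v17.png',cv2.resize(A,None,fx=1.8,fy=1.8))
E
```

```text
t: 31.05
eef_pos: [0.4788, -0.066, 0.0926]
orientation: [3.14, 0.001, 1.602]
wrist_force: [0.5, -4.6, 6.4]
finger_gap: 0.21
t: 31.72
eef_pos: [0.4789, -0.066, 0.0926]
orientation: [3.14, 0.001, 1.602]
wrist_force: [0.5, -3.8, 6.4]
finger_gap: 0.21
[ 0.47884277 -0.06603924  0.09257582] [ 0.91074496 -4.36617026  5.50527524] [3.14029262e+00 8.38502673e-04 1.60169856e+00] 0.21156741901840478
958 px [235 158  47  21] z 0.1044 [476.3 -16.8] [23.4 10.6] 2.1
844 px [235 195  46  20] z 0.1044 [476.8 -36.5] [23.7 10.3] 2.5
w3 copper top n 130 yh [49.2 51.5 53.7]
w9 copper top n 140 yh [49.6 51.6 53.6]
w13 copper top n 174 yh [49.1 51.5 54. ]
w15 copper top n 591 yh [50.1 52.6 55.2]
w16 copper top n 664 yh [51.6 54.3 57. ]
w17 copper top n 669 yh [52.3 54.9 57.6]
held -6:30 -5:31 -4:31 -3:32 -2:32 -1:32 0:32 1:32 2:32 3:32 4:32 5:31 6:21 7:19 8:5 9:74 10:83 11:86 12:87 13:4 14:-6 15:4 16:5 17:5 18:5 19:5 20:6
```

View pics/v17.png

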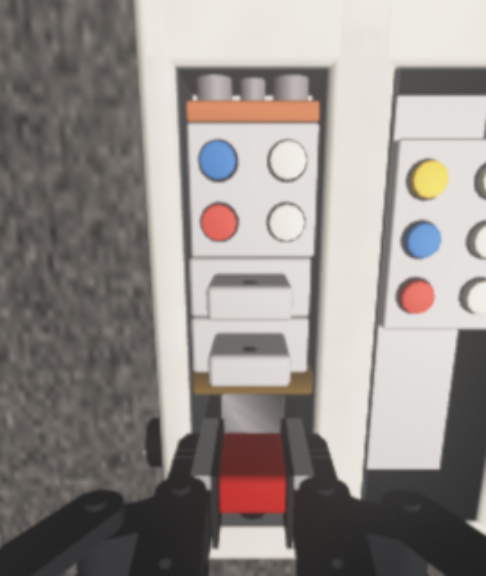

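The chain is tight: copper plate, block, two blanks and shoe touch, and the plate is in by 3.4 mm. I check the beaker, then hand in.

Run:
```python
from h import *
rects(load('t17')[2],.065,.08,(.48,.56,.3,.4),4)
print(robot.job_done()); s=robot.get_state(); print(s['wrist_force'],s['eef_pos'])
```

```text
20 px [163 220  10   8] z 0.0693 [540.7 360.5] [ 9.9 37.9] 16.5
15 px [174 221   7  11] z 0.0704 [516.7 331.3] [43.5 11.3] 3.0
6 px [163 229   3   6] z 0.0675 [515.9 380.7] [20.2  2.5] 1.8
6 px [173 233   5   3] z 0.0679 [491.8 348.5] [ 1.6 14.6] 8.6
4 px [168 236   4   1] z 0.0683 [493.1 367.3] [11.7  1.6] 56.1
the job is handed in; nothing more can be done
None
the job is handed in; nothing more can be done
```

The front tube block is clamped against the sensor plate, and the job was handed in at about 32 s with the wedge still gripped and pressed down.

- **Filler blanks:** the four-tube short block was in the front bay, so both blanks went in behind it. Both stand upright on the bay floor; their tabs measured 104 mm high, as they should.
- **Dip:** I drew the wedge and lowered its toe into the glycerol, to about 15 mm above the bench, for over 0.6 s.
- **Clamp:** the wedge toe is about 47 mm below the rim.
- **Last checks:** about 6 N upward on the wrist. The copper plate had moved 3.4 mm by the camera, and the plate, block, blanks and shoe show as touching. The front block moved only about 4 mm. In the last top view the beaker's rim was still at about 70 mm height and in its old place. I saw the other tube block in its bay, but did not check the bystander glassware separately at the end.

**What went wrong:** the first try at the slot put the toe on a ledge at rim height on the stop. It read about 35 N, and the wedge rose some 3 mm in the grip but stayed upright. I backed out, re-measured the stop face 1.5 mm further forward, and the second try went in cleanly.

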